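Close up the trackside kerb and wind the scoreboard to green

ROBOT

A 6-joint arm with a two-finger parallel gripper is mounted at the origin on the work surface. World frame = base frame: x ahead of the robot, y to its left, z up, the work surface at z = 0. Lengths are in m, angles in rad, forces in N, time in s.
With the tool pointing down it reaches from about 0.325 to 0.85 m from the base axis. Payload 15.5 kg.
Tool frame: the origin (TCP) lies midway between the tips of the shut fingers; the grasp point (between the pads) lies 19 mm behind it (env.grasp_offset is the distance from the TCP to the grasp point, in m); z points along the fingers, y is the line along which they close (so a half turn about z gives the same grasp; the last joint's range is limited). The gripper opens to 91 mm and grips with 3 to 60 N. Pads are 32 mm wide; open, the fingers measure 118 mm over their backs; the gripper's body (76 mm by 178 mm) begins 60 mm behind the grasp point.
Start: joints at [1.046, 0.494, 1.345, -0, 1.302, -0.096], TCP at [0.26, 0.568, 0.214] pointing down, gripper open.
Joint ranges: [-2.91, 2.91], [-0.82, 2.16], [0.22, 2.67], [-1.22, 4.37], [0.12, 2.79], [-3.08, 3.08]. Speed limits (rad/s): [1.89, 1.89, 2.57, 3.01, 3.01, 3.01].

INTERFACE

Orientations are given as a 3x3 rotation matrix whose columns are the frame's x, y, z axes.
In Python, from rig import env gives the robot as it stands. The module is installed in compiled form; this text tells all that it offers.
- The arm moves only by the shell command python3 -m inch 'ROWS' [FORCE]. ROWS is JSON, a list that holds one entry, the list of rows, each a list of 5 numbers: the shift along the tool's x, y, z each as a share of 300 mm, from -1 to 1, then the turn about the tool's z as a share of 2 rad, from -1 to 1, then the finger opening in mm, from 0 to 91.2. A call has 1 to 12 rows; each row is the pose to reach, as a shift and turn from the pose commanded when the call began, along the tool's axes at that moment; what a row does not reach only later rows make up. A row lasts 1/10 s, in which the tool goes at most 50 mm and 8.59 degrees, less where a joint would pass 70% of its speed; a pose out of reach is approached as far as the arm can. A call with a number of a shift or a turn outside -1 to 1 is refused whole. A call with a gripper value outside its range is refused whole. The fingers move at their own pace and stop on an object; FORCE is the grip in N (left out, the last holds). Time passes only in rows, so rows that repeat a pose let the fingers close. It gives the time, the measured TCP pose, the force, the opening and the grip force at its end, in the units of the state.
- env.get_state(): the state, without advancing time (a new reading comes with each control period).
- env.capture(name): name is "scene" or "top" or "wrist"; returns a dict with "img" (420x560x3 uint8, red, green, blue), "camera_matrix" (3x3 intrinsics, pixels), "R" (3x3) and "t" (3): a world point X has camera coordinates R X + t; the wrist camera has in their place "tool_from_camera" (4x4, takes a point from camera to tool coordinates, whose origin is the TCP and whose axes are the flange's). Camera axes: x right, y down, z forward; pixel columns grow to the right and rows downward; lengths in m; the calibration is good to about 2 mm. A picture is of the moment at which its call begins: read the wrist's pose just before it. There is no depth.
- env.hand_in(): hands the job in; it is judged then, once.
The state is a dict: "clock": time; "joint_pos": joint angles; "dq": joint speeds; "tau": joint torques, N m; "position": TCP position; "eef_rot": TCP orientation; "contact_force": force on the tool from outside, world axes, zero at the start; "moment": the same for the moment, N m; "finger_gap": finger opening in m; "grip_force": force on a finger pad.
Only numpy, scipy, OpenCV 4.12 (cv2) and the standard library are available. Lean on these libraries where they do the work, as an engineer would, in place of code of your own. Each camera call takes 0.05 s, during which the arm holds its last target. There are 200 camera calls.

TASK

Close up the trackside kerb: move the black lane marker off the oak bed and lay it flat on the green mat, and take every red-and-white kerb block out of the blue tray and lay them in one unbroken row on the bed, the first hard against the grey end post, each pushed flush end to end with its neighbour and all back against the dark lip. Only when the row is closed, wind the scoreboard handle round from the red mark to the green mark and let go. Leave the trophy, the red car and the yellow tin where they are.

Things in the scene. Friction and masses are not known exactly. Their poses are not given: they have to be found in the camera images.
- bed: Fixed oak board, x -70 to +34, y -60 to +380 mm, top at z 10. Origin at table height under the inner face of the grey end post, on the row's centre line; +y runs along the row, away from the post (post: x -20 to 20, y -50 to 0, z to 50). Dark lip on the far side: inner face x = 20, top z = 18. First block's place is centred at x 0, y 35, z 30; each next one 70 mm further along +y.
- kerb1: Red-and-white banded kerb block, 70 x 40 x 40 mm, 0.1 kg, all long faces alike; origin at its centre, its x along the 70 mm length. All blocks are interchangeable; 3 or 4 are present, starting in separate compartments of the tray.
- kerb2: Red-and-white banded kerb block, 70 x 40 x 40 mm, 0.1 kg, all long faces alike; origin at its centre, its x along the 70 mm length. All blocks are interchangeable; 3 or 4 are present, starting in separate compartments of the tray.
- kerb3: Red-and-white banded kerb block, 70 x 40 x 40 mm, 0.1 kg, all long faces alike; origin at its centre, its x along the 70 mm length. All blocks are interchangeable; 3 or 4 are present, starting in separate compartments of the tray.
- kerb4: Red-and-white banded kerb block, 70 x 40 x 40 mm, 0.1 kg, all long faces alike; origin at its centre, its x along the 70 mm length. All blocks are interchangeable; 3 or 4 are present, starting in separate compartments of the tray.
- tray: Fixed blue open tray, 100 (x) x 380 (y) x 22 mm high, walls 4 mm, floor 4 mm thick, divided along y into four compartments each about 90 mm wide and 92 mm long; origin at the centre of its underside. A block lies in a compartment with its length roughly along the tray's x.
- marker: Black plastic lane marker bar with two yellow bands, 100 x 30 x 30 mm, 0.08 kg; origin at its centre, its x along the length. It starts lying on the bed in the way of the row.
- mat: Fixed green mat, 150 (x) x 110 (y) x 3 mm; origin at the centre of its underside.
- scoreboard: Fixed wooden scoreboard case 160 x 160 mm, top 122 mm above the table, upright crank shaft at its centre; origin at the centre of its underside. On the top, 67 mm from the shaft, are a red dot (along its own +x) and a green dot (2.5 rad anticlockwise from +x, seen from above).
- crank (a joint): Angle of the crank and drum, rad, anticlockwise seen from above; 0 when the crank arm points at the red dot, 2.5 when it points at the green dot; it starts 0 to 0.5, turns from -0.25 to 3.3 and stays where it is left.
- crank_handle (a point): Point to grip on the crank's upright round steel handle, 18 mm thick, 44 mm from the shaft; the point is 166 mm above the table, the handle's top 20 mm above it and the crank arm's upper face 26 mm below it. It turns with the crank.
- trophy: Silver trophy cup, 130 mm tall, 80 mm wide; leave alone. Origin at the centre of its underside.
- car: Red plastic slot car, 130 x 58 x 42 mm, on the black track; leave alone. Origin at the centre of its underside.
- tin: Yellow lidded tin box of spare guide shoes, 102 x 72 x 40 mm; leave alone. Origin at the centre of its underside.
There are look-alikes about, which are no part of the job. Leave any turquoise look-alike of the kerb3 alone. Leave any purple look-alike of the marker alone.

How it is judged:
On the way, in this order (a step that is already met when the one before it is completed fails the run):
1. the kerb row is closed up while the scoreboard is still near red (x of kerb1 in the frame of bed between -0.0035 and 0.003 m and z of kerb1 in the frame of bed between 0.027 and 0.033 m and y of kerb1 in the frame of bed between 0.033 and 0.25 m and angle between the x axis of each of kerb1, kerb2, kerb3, kerb4 and the y axis of bed, either way round below 0.06 rad and linear speed of each of kerb1, kerb2, kerb3, kerb4 below 0.01 m/s and x of kerb2 in the frame of bed between -0.0035 and 0.003 m and z of kerb2 in the frame of bed between 0.027 and 0.033 m and y of kerb2 in the frame of bed between 0.033 and 0.25 m and x of kerb3 in the frame of bed between -0.0035 and 0.003 m and z of kerb3 in the frame of bed between 0.027 and 0.033 m and y of kerb3 in the frame of bed between 0.033 and 0.25 m and x of kerb4 in the frame of bed between -0.0035 and 0.003 m and z of kerb4 in the frame of bed between 0.027 and 0.033 m and y of kerb4 in the frame of bed between 0.033 and 0.25 m and (distance between kerb1 and kerb2 below 0.0725 m or distance between kerb1 and kerb3 below 0.0725 m or distance between kerb1 and kerb4 below 0.0725 m) and (distance between kerb2 and kerb1 below 0.0725 m or distance between kerb2 and kerb3 below 0.0725 m or distance between kerb2 and kerb4 below 0.0725 m) and (distance between kerb3 and kerb1 below 0.0725 m or distance between kerb3 and kerb2 below 0.0725 m or distance between kerb3 and kerb4 below 0.0725 m) and (distance between kerb4 and kerb1 below 0.0725 m or distance between kerb4 and kerb2 below 0.0725 m or distance between kerb4 and kerb3 below 0.0725 m) and y of any of kerb1, kerb2, kerb3, kerb4 in the frame of bed below 0.0375 m and value of joint crank below 1 rad), for 0.2 s.
2. the scoreboard crank is wound to the green mark (value of joint crank between 2.3 and 2.7 rad), for 0.2 s.
At the end, for the whole second after the job is handed in: Every block present rests on the bed in one unbroken row from the post: gaps up to 2.5 mm (5 mm over four), within 3 mm of the lip line, 0.06 rad of the row; the marker lies flat, its centre within 60 mm (mat x) and 45 mm (mat y) of the mat's centre; the crank is within 0.2 rad of the green mark (all of step 2 and x of kerb1 in the frame of bed between -0.0035 and 0.003 m and z of kerb1 in the frame of bed between 0.027 and 0.033 m and y of kerb1 in the frame of bed between 0.033 and 0.25 m and angle between the x axis of each of kerb1, kerb2, kerb3, kerb4 and the y axis of bed, either way round below 0.06 rad and linear speed of each of kerb1, kerb2, kerb3, kerb4, marker below 0.01 m/s and x of kerb2 in the frame of bed between -0.0035 and 0.003 m and z of kerb2 in the frame of bed between 0.027 and 0.033 m and y of kerb2 in the frame of bed between 0.033 and 0.25 m and x of kerb3 in the frame of bed between -0.0035 and 0.003 m and z of kerb3 in the frame of bed between 0.027 and 0.033 m and y of kerb3 in the frame of bed between 0.033 and 0.25 m and x of kerb4 in the frame of bed between -0.0035 and 0.003 m and z of kerb4 in the frame of bed between 0.027 and 0.033 m and y of kerb4 in the frame of bed between 0.033 and 0.25 m and (distance between kerb1 and kerb2 below 0.0725 m or distance between kerb1 and kerb3 below 0.0725 m or distance between kerb1 and kerb4 below 0.0725 m) and (distance between kerb2 and kerb1 below 0.0725 m or distance between kerb2 and kerb3 below 0.0725 m or distance between kerb2 and kerb4 below 0.0725 m) and (distance between kerb3 and kerb1 below 0.0725 m or distance between kerb3 and kerb2 below 0.0725 m or distance between kerb3 and kerb4 below 0.0725 m) and (distance between kerb4 and kerb1 below 0.0725 m or distance between kerb4 and kerb2 below 0.0725 m or distance between kerb4 and kerb3 below 0.0725 m) and y of any of kerb1, kerb2, kerb3, kerb4 in the frame of bed below 0.0375 m and x of marker in the frame of mat between -0.06 and 0.06 m and y of marker in the frame of mat between -0.045 and 0.045 m and z of marker in the frame of mat between 0 and 0.024 m and velocity of joint crank between -0.1 and 0.1 rad/s); the robot touches nothing.
It fails at once if the trophy is moved more than 20 mm or tipped (distance of trophy from where it was at the start of the episode above 0.02 m or angle between trophy's own z axis and vertical above 0.3 rad).
It fails at once if the car is moved more than 20 mm or tipped (distance of car from where it was at the start of the episode above 0.02 m or angle between car's own z axis and vertical above 0.3 rad).
It fails at once if the tin is moved more than 20 mm or tipped (distance of tin from where it was at the start of the episode above 0.02 m or angle between tin's own z axis and vertical above 0.3 rad).
Of kerb1, kerb2, kerb3, kerb4 only 3 to 4 are there at a start; the rules pass over those that are not, and their reading is None.
At some moment in a run one of kerb1, kerb2, kerb3, kerb4, marker may be knocked a few centimetres aside while the robot is not near it.
Once in a run the grip may slacken for a moment while it holds something.
It also fails if it takes over 208 s, if anything falls off the work surface, if the arm or the gripper's body presses on something with over 40 N, if the wrist force passes 120 N, or if a joint passes its speed limit or range.

## Working session

There is one attempt and no reset: what is moved stays moved. The work goes in short steps, Python scripts to look and compute and a shell command to move; the robot and the scene stay as the last step left them, time stands still between calls to the robot, and variables do not carry over. Pictures are saved under pics/ and viewed, at most 14 in all, crops included, and the job is handed in when it is done.

```bash
mkdir -p pics; cat > h.py <<'E'
import numpy as np, cv2
from rig import env
def cap(n,save=None):
    s=env.get_state(); c=env.capture(n)
    K=np.array(c["camera_matrix"])
    if n=="wrist":
        T=np.array(c["tool_from_camera"]); R0=np.array(s["eef_rot"]); p=np.array(s["position"])
        Rw=R0@T[:3,:3]; o=R0@T[:3,3]+p
    else:
        R=np.array(c["R"]); Rw=R.T; o=-R.T@np.array(c["t"])
    img=np.array(c["img"])
    if save: cv2.imwrite("pics/"+save,img[:,:,::-1])
    return dict(img=img,K=K,Rw=Rw,o=o)
def ray(c,uv,z):
    d=c["Rw"]@np.linalg.solve(c["K"],[uv[0],uv[1],1.]); return c["o"]+d*(z-c["o"][2])/d[2]
def proj(c,X):
    q=c["K"]@(c["Rw"].T@(np.array(X)-c["o"])); return q[:2]/q[2]
E
python3 - <<'E'
from h import *
for n in("top","scene"):
    c=cap(n,n+"0.png"); print(n,c["o"].round(3),c["Rw"].round(3).tolist(),c["K"][0,0])
s=env.get_state(); print({k:np.round(v,3).tolist() for k,v in s.items()},env.grasp_offset)
E
```

```text
top [ 0.48  -0.01   1.329] [[0.009, -0.999, 0.048], [-1.0, -0.009, 0.005], [-0.005, -0.049, -0.999]] 439.11775658063146
scene [1.244 0.474 0.712] [[-0.582, 0.468, -0.665], [0.813, 0.332, -0.479], [-0.004, -0.819, -0.574]] 420.8893599393562
{'clock': 0.1, 'joint_pos': [1.045, 0.494, 1.346, 0.0, 1.302, -0.096], 'dq': [-0.001, -0.003, -0.002, -0.0, -0.001, -0.0], 'tau': [0.002, -88.024, -38.254, 0.071, 0.048, 0.0], 'position': [0.26, 0.568, 0.213], 'eef_rot': [[-0.909, 0.417, -0.001], [0.417, 0.909, -0.001], [0.0, -0.001, -1.0]], 'contact_force': [0.088, -0.077, 0.141], 'moment': [0.022, -0.047, 0.008], 'grip_force': 0.0, 'finger_gap': 0.091} 0.0188
```

View pics/top0.png

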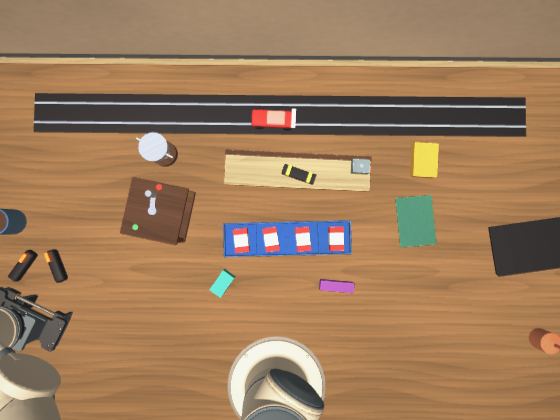

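View pics/scene0.png

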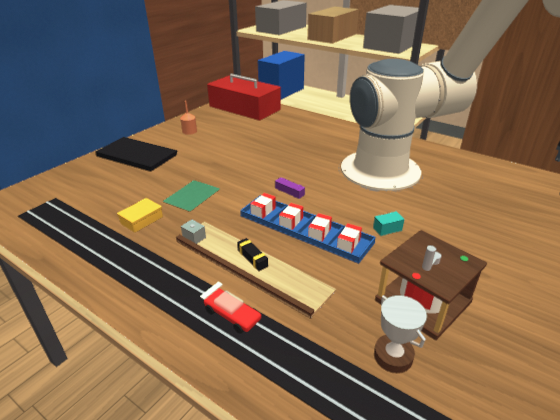

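Top view: there are four red-and-white blocks in the tray at (241,240), (271,239), (304,239) and (337,238). The black marker with yellow bands is on the bed at (299,174). The purple bar at (337,286) and the turquoise block at (222,284) are look-alikes and stay put. The crank handle is near (152,195), the red dot at (159,187) and the green dot at (135,227). The mat is at (416,221).

Next I measure these and confirm them in an enlarged crop.

```bash
python3 - <<'E'
from h import *
c=cap("top"); im=c["img"]; hsv=cv2.cvtColor(im,cv2.COLOR_RGB2HSV)
cv2.imwrite("pics/crop0.png",cv2.resize(im[140:300,110:310,::-1],None,fx=4-0.25,fy=3.75,interpolation=cv2.INTER_CUBIC)[:600,:800])
def rects(m,z,name,amin=15,box=None):
    m=m.astype(np.uint8)
    if box: b=np.zeros_like(m); b[box[1]:box[3],box[0]:box[2]]=1; m=m*b
    for k in cv2.findContours(m,cv2.RETR_EXTERNAL,cv2.CHAIN_APPROX_NONE)[0]:
        if cv2.contourArea(k)<amin: continue
        W=np.array([ray(c,p[0],z)[:2] for p in k],np.float32)*1000
        r=cv2.minAreaRect(W); print(name,np.mean(k[:,0],0).round(),[np.round(x,1) for x in r])
H,S,V=cv2.split(hsv)
rects((H>100)&(H<125)&(S>150)&(V>60),.022,"tray",300)
rects((((H<8)|(H>172))&(S>150)&(V>100))|((S<60)&(V>150)),.044,"kerb",60,(222,218,355,260))
rects((H>65)&(H<90)&(S>90)&(V>50),.003,"mat",200,(380,180,450,260))
rects((H>22)&(H<33)&(S>150)&(V>120),.04,"yellow",5,(270,155,330,190))
rects((V<50),.04,"black",5,(275,160,325,190))
rects((H>45)&(H<80)&(S>150)&(V>80),.122,"green",3,(110,170,200,250))
rects(((H<8)|(H>172))&(S>170)&(V>120),.122,"red",3,(110,170,200,250))
rects((S<70)&(V>100),.186,"handle",3,(120,180,185,250))
E
```

```text
tray [287. 238.] [array([441.1, -26.6]), array([ 94.7, 375.4]), np.float64(1.8)]
kerb [336. 241.] [array([ 432.5, -169.5]), array([49.6, 40.8]), np.float64(0.2)]
kerb [241. 238.] [array([434.2, 107.8]), array([66.9, 42.6]), np.float64(6.2)]
kerb [302. 237.] [array([439.3, -72.1]), array([68.1, 41.3]), np.float64(7.5)]
kerb [270. 238.] [array([437.7,  20.8]), array([67.5, 40.8]), np.float64(10.1)]
mat [415. 220.] [array([ 496.5, -413.1]), array([145.1, 106.2]), np.float64(5.5)]
handle [151. 202.] [array([536.2, 332.2]), array([64.5, 31.1]), np.float64(5.1)]
```

View pics/crop0.png

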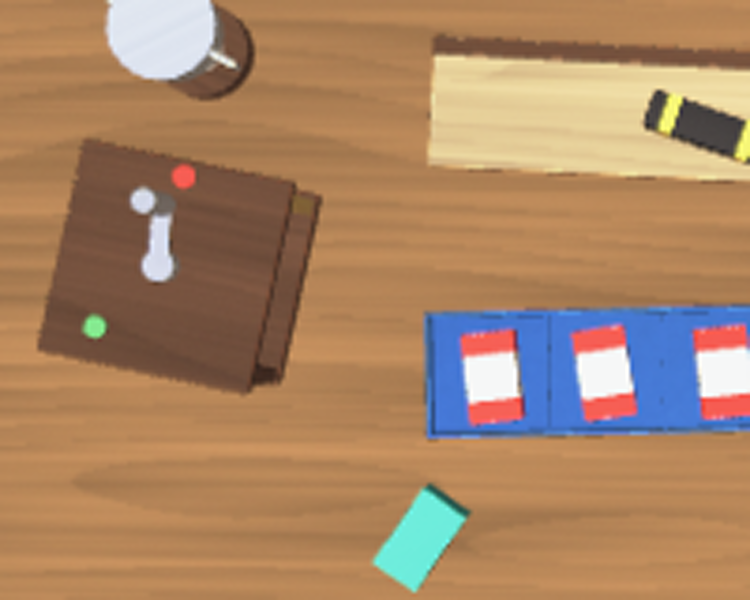

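Crop: this confirms the marker (black with yellow bands) and the red-and-white blocks as the ones meant. The turquoise block is the look-alike. Next I move over the bed for a wrist view.

```bash
cat >> h.py <<'E'
def go(x,y,z,yaw=None):
    "shares (x,y,z,turn) from the measured pose to a TCP target; yaw deg of tool x"
    s=env.get_state(); R=np.array(s["eef_rot"]); p=np.array(s["position"])
    d=R.T@(np.array([x,y,z])-p)/.3
    y0=np.degrees(np.arctan2(R[1,0],R[0,0]))
    t=0 if yaw is None else -np.radians((yaw-y0+180)%360-180)/2
    print("go",d.round(4),"turn",round(t,4),"yaw0",y0.round(2),"n>=",int(np.ceil(max(np.linalg.norm(d)*6,abs(t)*2/.15))))
E
python3 - <<'E'
from h import *
go(.55,.05,.40,90)
c=cap("top"); print([ (n,ray(c,p,z).round(3)) for n,p,z in [("marker",(299,174),.04),("bedNL",(225,184),.01),("bedNR",(370,190),.01),("bedFL",(226,155),.018),("bedFR",(370,163),.018),("handle",(148.1,193.3),.186),("shaft",(151.9,210.9),.14),("red",(159.1,187.2),.122),("green",(135.3,227.2),.122)]])
E
```

```text
go [-1.5972 -1.1676 -0.6209] turn 0.5705 yaw0 155.37 n>= 13
[('marker', array([ 0.63, -0.06,  0.04])), ('bedNL', array([0.601, 0.161, 0.01 ])), ('bedNR', array([ 0.587, -0.276,  0.01 ])), ('bedFL', array([0.688, 0.159, 0.018])), ('bedFR', array([ 0.667, -0.274,  0.018])), ('handle', array([0.559, 0.339, 0.186])), ('shaft', array([0.514, 0.342, 0.14 ])), ('red', array([0.58 , 0.329, 0.122])), ('green', array([0.47 , 0.392, 0.122]))]
```

```bash
r='-0.8,-0.584,-0.62,0,91'; python3 -m inch '[[[-0.8,-0.584,-0.62,0,91],[-0.8,-0.584,-0.62,0,91],[-0.8,-0.584,-0.62,0,91],[-0.8,-0.584,-0.62,0,91],[-0.8,-0.584,-0.62,0,91],[-0.8,-0.584,-0.62,0,91],[-0.8,-0.584,-0.62,0,91],[-0.8,-0.584,-0.62,0,91],[-0.8,-0.584,-0.62,0,91]]]'
python3 -m inch '[[[-0.8,-0.584,0,0.57,91],[-0.8,-0.584,0,0.57,91],[-0.8,-0.584,0,0.57,91],[-0.8,-0.584,0,0.57,91],[-0.8,-0.584,0,0.57,91],[-0.8,-0.584,0,0.57,91],[-0.8,-0.584,0,0.57,91],[-0.8,-0.584,0,0.57,91],[-0.8,-0.584,0,0.57,91],[-0.8,-0.584,0,0.57,91],[-0.8,-0.584,0,0.57,91],[-0.8,-0.584,0,0.57,91]]]'
python3 - <<'E'
from h import *
c=cap("wrist","w1.png"); print(c["o"],c["Rw"].round(3).tolist(),c["K"][0,0])
go(.55,.05,.40,90)
E
```

```text
clock: 1.1
position: [0.406, 0.3084, 0.4002]
eef_rot: [[-0.908, 0.419, 0.001], [0.419, 0.908, 0.001], [-0.0, 0.001, -1.0]]
contact_force: [1.0, -0.2, -0.5]
finger_gap: 0.0913
grip_force: 0.0
clock: 2.3
position: [0.5506, 0.0502, 0.3998]
eef_rot: [[-0.003, 1.0, -0.0], [1.0, 0.003, 0.0], [0.0, -0.0, -1.0]]
contact_force: [-0.8, 0.4, -0.0]
finger_gap: 0.091
grip_force: 0.0
[0.55001427 0.13183346 0.5704943 ] [[1.0, 0.003, 0.001], [0.004, -0.958, -0.285], [0.0, 0.285, -0.958]] 296.11794489980275
go [-0.0001 -0.0021 -0.0005] turn 0.0014 yaw0 90.16 n>= 1
```

View pics/w1.png

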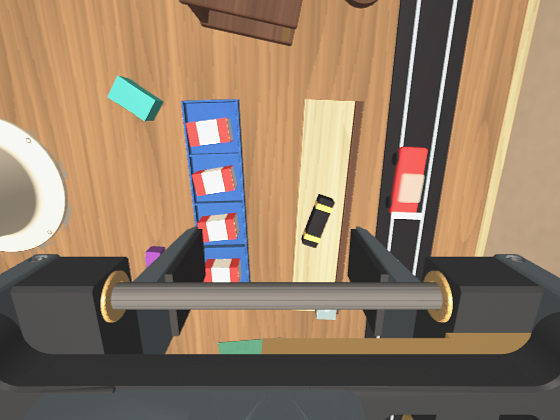

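Wrist view: the marker lies at (319,221) on the bed, with its long axis roughly along the bed. The post is partly hidden at (325,314). Next I measure the marker and the bed edges.

```bash
cat >> h.py <<'E'
def rects(c,m,z,name,amin=15,box=None):
    m=m.astype(np.uint8)
    if box: b=np.zeros_like(m); b[box[1]:box[3],box[0]:box[2]]=1; m=m*b
    for k in cv2.findContours(m,cv2.RETR_EXTERNAL,cv2.CHAIN_APPROX_NONE)[0]:
        if cv2.contourArea(k)<amin: continue
        W=np.array([ray(c,p[0],z)[:2] for p in k],np.float32)*1000
        print(name,np.mean(k[:,0],0).round(),[np.round(x,1).tolist() for x in cv2.minAreaRect(W)])
E
python3 - <<'E'
from h import *
c=cap("wrist"); im=c["img"]; H,S,V=cv2.split(cv2.cvtColor(im,cv2.COLOR_RGB2HSV))
for p in [(320,150),(300,150),(275,150),(354,130),(319,221),(325,203)]: print(p,H[p[1],p[0]],S[p[1],p[0]],V[p[1],p[0]])
oak=(H>15)&(H<27)&(S<125)&(V>190)
xs=[]
L=[];Rr=[]
for v in range(110,240,5):
    u=np.where(oak[v,290:370])[0]+290
    L.append(ray(c,(u[0]-.5,v),.01)[:2]*1000); Rr.append(ray(c,(u[-1]+.5,v),.01)[:2]*1000)
for n,A in(("near",L),("far",Rr)):
    A=np.array(A); f=np.polyfit(A[:,1],A[:,0],1); r=A[:,0]-np.polyval(f,A[:,1]); print(n,f,r.std(),A[0],A[-1])
rects(c,(V<70)|((H>23)&(H<33)&(S>170)),.04,"marker",50,(298,185,345,255))
rects(c,((H>23)&(H<33)&(S>170)),.04,"band",5,(298,185,345,255))
E
```

```text
(320, 150) 23 66 240
(300, 150) 14 122 200
(275, 150) 15 121 208
(354, 130) 11 111 129
(319, 221) 8 16 64
(325, 203) 170 12 63
near [3.92301396e-02 5.92354377e+02] 0.6708789579693719 [597.39286187 146.02718266] [587.96837494 -95.7905491 ]
far [3.86625713e-02 6.83820983e+02] 0.5584658173200481 [689.22085444 146.2982964 ] [679.47872376 -95.52175746]
marker [316. 221.] [[626.8, -55.9], [54.3, 32.7], 71.0]
marker [325. 200.] [[641.1, -13.9], [15.0, 32.4], 71.3]
```

```bash
python3 - <<'E'
from h import *
c=cap("wrist"); im=c["img"]; H,S,V=cv2.split(cv2.cvtColor(im,cv2.COLOR_RGB2HSV))
m=(((V<90)&(S<90))|((H>22)&(H<35)&(S>150))).astype(np.uint8); b=np.zeros_like(m); b[188:255,298:340]=1
m=cv2.morphologyEx(m*b,cv2.MORPH_CLOSE,np.ones((3,3)))
rects(c,m,.04,"marker",50)
for p in [(319,221),(329,196),(309,246)]: print(ray(c,p,.04))
go(.632,-.048,.10,71); go(.632,-.048,.019,71)
E
```

```text
marker [308. 241.] [[612.2, -98.1], [13.3, 34.5], 60.4]
marker [316. 222.] [[626.8, -57.4], [51.8, 33.4], 71.0]
marker [325. 200.] [[641.6, -14.0], [15.6, 33.1], 71.3]
[ 0.63192765 -0.05516165  0.04      ]
[ 0.64828863 -0.0061347   0.04      ]
[ 0.61471015 -0.10675523  0.04      ]
go [-0.3265  0.2704  0.9998] turn 0.1668 yaw0 90.11 n>= 7
go [-0.3265  0.2704  1.2698] turn 0.1668 yaw0 90.11 n>= 9
```

```bash
python3 -m inch '[[[-0.35,0.265,0.8,0.167,70],[-0.35,0.265,0.8,0.167,70],[-0.35,0.265,0.8,0.167,70],[-0.35,0.265,0.8,0.167,70],[-0.35,0.265,0.8,0.167,70],[-0.35,0.265,0.8,0.167,70],[-0.35,0.265,0.8,0.167,70],[-0.35,0.265,0.8,0.167,70]]]'
python3 - <<'E'
from h import *
c=cap("wrist","w2.png"); go(.63,-.0565,.017,71)
E
```

```text
clock: 3.25
position: [0.6304, -0.0551, 0.1604]
eef_rot: [[0.327, 0.945, -0.0], [0.945, -0.327, 0.0], [0.0, -0.0, -1.0]]
contact_force: [-0.2, 0.7, 0.8]
finger_gap: 0.0703
grip_force: 0.0
go [-0.006  -0.0013  0.4809] turn -0.0005 yaw0 70.94 n>= 3
```

View pics/w2.png

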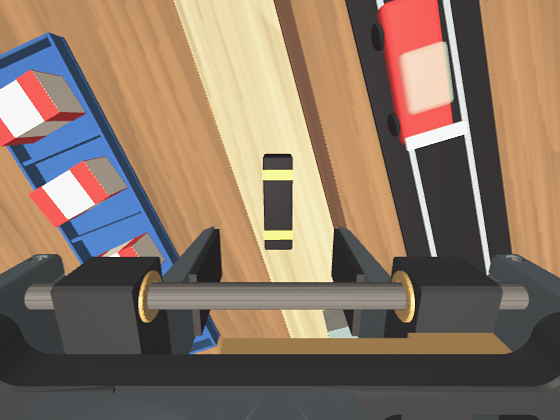

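The marker is centred and aligned between the fingers at (278,202). I'll go down, grip and lift.

```bash
python3 -m inch '[[[0,0,0.48,0,70],[0,0,0.48,0,70],[0,0,0.48,0,70],[0,0,0.48,0,70],[0,0,0.48,0,70],[0,0,0.48,0,20],[0,0,0.48,0,20],[0,0,0.48,0,20],[0,0,0.48,0,20],[0,0,0.48,0,20],[0,0,0.48,0,20]]]' 25
python3 -m inch '[[[0,0,-0.35,0,20],[0,0,-0.35,0,20],[0,0,-0.35,0,20],[0,0,-0.35,0,20]]]'
python3 -c "
from h import *
go(.4965,-.413,.122,71)"
```

```text
clock: 4.4
position: [0.6305, -0.0553, 0.0162]
eef_rot: [[0.327, 0.945, 0.0], [0.945, -0.327, -0.0], [0.0, 0.0, -1.0]]
contact_force: [-0.3, 0.4, 5.4]
finger_gap: 0.0299
grip_force: 25.0
clock: 4.8
position: [0.6312, -0.0554, 0.1225]
eef_rot: [[0.327, 0.945, 0.003], [0.945, -0.327, -0.001], [0.0, 0.003, -1.0]]
contact_force: [-0.5, -0.3, -1.5]
finger_gap: 0.03
grip_force: 25.0
go [-1.2732e+00 -3.4800e-02  1.0000e-03] turn -0.0007 yaw0 70.92 n>= 8
```

```bash
python3 -m inch '[[[-0.64,-0.02,0,0,20],[-0.64,-0.02,0,0,20],[-0.64,-0.02,0,0,20],[-0.64,-0.02,0,0,20],[-0.64,-0.02,0,0,20]]]'
python3 -m inch '[[[-0.635,-0.015,0,0,20],[-0.635,-0.015,0,0,20],[-0.635,-0.015,0,0,20],[-0.635,-0.015,0,0,20],[-0.635,-0.015,0,0,20],[-0.635,-0.015,0,0,20]]]'
python3 -c "
from h import *
c=cap('wrist','w3.png'); print(env.get_state()['finger_gap']); go(.4965,-.413,.010,71)"
```

```text
clock: 5.3
position: [0.5593, -0.2389, 0.1191]
eef_rot: [[0.331, 0.944, -0.003], [0.944, -0.331, 0.0], [-0.001, -0.003, -1.0]]
contact_force: [-0.0, -0.4, -1.5]
finger_gap: 0.03
grip_force: 25.0
clock: 5.9
position: [0.4945, -0.4131, 0.1192]
eef_rot: [[0.328, 0.945, -0.002], [0.945, -0.328, 0.002], [0.001, -0.002, -1.0]]
contact_force: [0.1, 0.5, -1.3]
finger_gap: 0.0297
grip_force: 25.0
0.02974145949515343
go [-0.0012  0.0063  0.365 ] turn -0.0008 yaw0 70.9 n>= 3
```

View pics/w3.png

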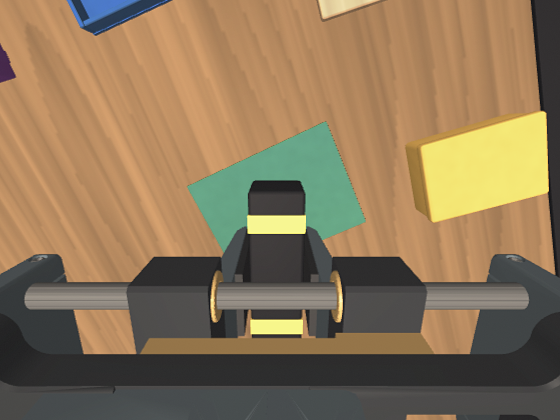

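The marker is held over the green mat, at (277,240). I'll lower it, release, lift, then look at the post end of the bed.

```bash
python3 -m inch '[[[0,0,0.33,0,20],[0,0,0.33,0,20],[0,0,0.36,0,20],[0,0,0.36,0,20],[0,0,0.36,0,20],[0,0,0.36,0,60],[0,0,0.36,0,60],[0,0,0.36,0,60],[0,0,0.36,0,60]]]'
python3 -m inch '[[[0,0,-0.75,0,60],[0,0,-0.75,0,60],[0,0,-0.75,0,60],[0,0,-0.75,0,60],[0,0,-0.75,0,60],[0,0,-0.75,0,60]]]'
python3 -c "
from h import *
go(.60,-.30,.30,92.2)"
```

```text
clock: 6.85
position: [0.4955, -0.4135, 0.0133]
eef_rot: [[0.327, 0.945, 0.0], [0.945, -0.327, -0.0], [-0.0, 0.0, -1.0]]
contact_force: [-0.1, -0.3, 0.3]
finger_gap: 0.058
grip_force: 0.0
clock: 7.45
position: [0.4967, -0.4147, 0.2426]
eef_rot: [[0.327, 0.945, 0.005], [0.945, -0.327, -0.005], [-0.003, 0.007, -1.0]]
contact_force: [-0.2, -0.3, -0.7]
finger_gap: 0.0601
grip_force: 0.0
go [ 0.4731  0.2016 -0.1915] turn -0.1857 yaw0 70.92 n>= 4
```

```bash
python3 -m inch '[[[0.43,0.23,-0.1,-0.147,60],[0.43,0.23,-0.1,-0.147,60],[0.43,0.23,-0.1,-0.147,60],[0.43,0.23,-0.1,-0.147,60],[0.43,0.23,-0.1,-0.147,60],[0.43,0.23,-0.1,-0.147,60],[0.43,0.23,-0.1,-0.147,60],[0.43,0.23,-0.1,-0.147,60]]]'
python3 -c "
from h import *
c=cap('wrist','w4.png')
print(c['o'])"
```

```text
clock: 8.25
position: [0.602, -0.3148, 0.2676]
eef_rot: [[0.04, 0.999, -0.0], [0.999, -0.04, 0.0], [0.0, -0.001, -1.0]]
contact_force: [-0.8, -0.2, -0.5]
finger_gap: 0.06
grip_force: 0.0
[ 0.60500623 -0.23321388  0.43832497]
```

View pics/w4.png

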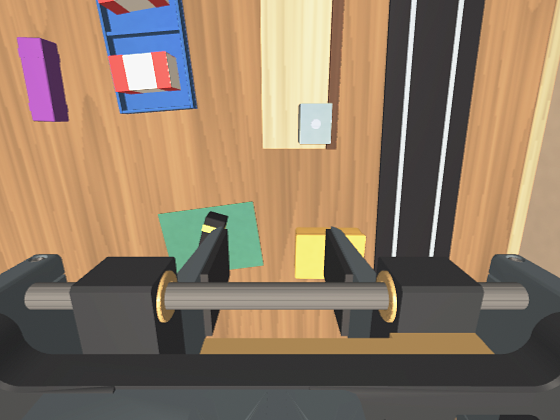

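The post is seen at (299–332, 103–144), with the bed's lip running along column 335. The marker lies on the mat at (213,222). Next I measure the post, the bed lines and the blocks.

```bash
python3 - <<'E'
from h import *
c=cap("wrist"); im=c["img"]; H,S,V=cv2.split(cv2.cvtColor(im,cv2.COLOR_RGB2HSV))
rects(c,(S<50)&(V>110),.05,"post",50,(290,90,345,160))
oak=(H>18)&(H<30)&(S<110)&(V>190)
L=[];Rr=[]
for v in range(5,98,4):
    u=np.where(oak[v,255:345])[0]+255
    L.append(ray(c,(u[0]-.5,v),.01)[:2]*1000); Rr.append(ray(c,(u[-1]+.5,v),.01)[:2]*1000)
for n,A in(("near",L),("far",Rr)):
    A=np.array(A); f=np.polyfit(A[:,1],A[:,0],1); r=A[:,0]-np.polyval(f,A[:,1]); print(n,f,r.std())
c=cap("top"); im=c["img"]; H,S,V=cv2.split(cv2.cvtColor(im,cv2.COLOR_RGB2HSV))
rects(c,(((H<8)|(H>172))&(S>150)&(V>100))|((S<60)&(V>150)),.044,"kerb",60,(222,218,355,260))
rects(c,(H>100)&(H<125)&(S>150)&(V>60),.022,"tray",300)
E
```

```text
post [315. 123.] [[653.6, -241.3], [48.7, 40.8], 87.8]
near [3.89397093e-02 5.94013246e+02] 0.39857906688827355
far [3.63300759e-02 6.83017504e+02] 0.3812184008484174
kerb [336. 241.] [[432.5, -169.5], [49.6, 40.8], 0.2]
kerb [240. 239.] [[433.7, 109.0], [67.8, 40.3], 7.1]
kerb [302. 237.] [[439.2, -72.1], [68.5, 41.3], 7.5]
kerb [271. 239.] [[437.4, 21.0], [68.0, 40.3], 10.0]
tray [278. 237.] [[441.1, -26.6], [94.7, 375.4], 1.8]
```

```bash
python3 -c "
from h import *
go(.4392,-.0721,.13,7.5)"
```

```text
go [ 0.7855 -0.5757  0.4596] turn 0.7001 yaw0 87.72 n>= 10
```

```bash
python3 -m inch '[[[0.7855,-0.576,0.46,0.7,60],[0.7855,-0.576,0.46,0.7,60],[0.7855,-0.576,0.46,0.7,60],[0.7855,-0.576,0.46,0.7,60],[0.7855,-0.576,0.46,0.7,60],[0.7855,-0.576,0.46,0.7,60],[0.7855,-0.576,0.46,0.7,60],[0.7855,-0.576,0.46,0.7,60],[0.7855,-0.576,0.46,0.7,60],[0.7855,-0.576,0.46,0.7,60],[0.7855,-0.576,0.46,0.7,60],[0.7855,-0.576,0.46,0.7,60]]]'
python3 - <<'E'
from h import *
c=cap("wrist","w5.png"); im=c["img"]; H,S,V=cv2.split(cv2.cvtColor(im,cv2.COLOR_RGB2HSV))
rects(c,(((H<8)|(H>172))&(S>140)&(V>130))|((S<50)&(V>170)),.044,"kerb",200)
go(.4392,-.0721,.023,7.5)
E
```

```text
clock: 9.6
position: [0.4394, -0.0719, 0.13]
eef_rot: [[0.991, 0.133, 0.0], [0.133, -0.991, -0.0], [0.0, 0.0, -1.0]]
contact_force: [1.2, -0.2, 0.9]
finger_gap: 0.0598
grip_force: 0.0
kerb [379. 217.] [[442.7, -165.8], [75.1, 52.2], 2.0]
kerb [278. 207.] [[437.3, -73.2], [69.1, 40.6], 7.0]
kerb [180. 197.] [[438.2, 16.4], [73.1, 49.8], 9.4]
kerb [ 85. 191.] [[434.4, 98.6], [72.5, 61.4], 7.4]
go [-0.0007  0.0006  0.3567] turn 0.0013 yaw0 7.65 n>= 3
```

View pics/w5.png

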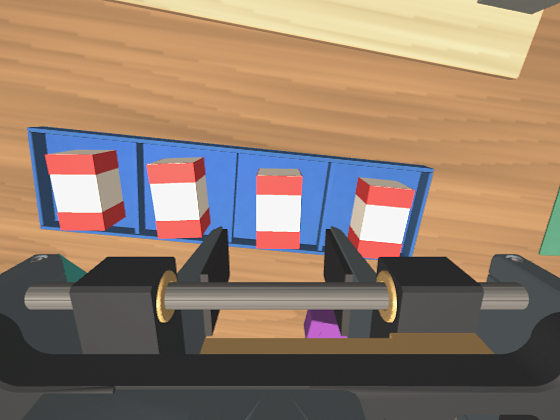

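The block sits centred between the fingers at (278,207). I'll pick it up.

```bash
python3 -m inch '[[[-0.007,0.004,0.355,0,58],[-0.007,0.004,0.355,0,58],[-0.007,0.004,0.355,0,58],[-0.007,0.004,0.355,0,58],[-0.007,0.004,0.355,0,30],[-0.007,0.004,0.355,0,30],[-0.007,0.004,0.355,0,30],[-0.007,0.004,0.355,0,30],[-0.007,0.004,0.355,0,30]]]' 30
python3 -m inch '[[[0,0,-0.33,0,30],[0,0,-0.33,0,30],[0,0,-0.33,0,30],[0,0,-0.33,0,30]]]'
python3 -c "
from h import *
go(.654,-.178,.123,87.8)"
```

```text
clock: 10.55
position: [0.4385, -0.0736, 0.0251]
eef_rot: [[0.991, 0.132, 0.003], [0.132, -0.991, -0.001], [0.003, 0.001, -1.0]]
contact_force: [-1.7, 0.2, 17.7]
finger_gap: 0.0398
grip_force: 29.9
clock: 10.95
position: [0.4383, -0.0735, 0.1242]
eef_rot: [[0.991, 0.132, 0.004], [0.132, -0.991, -0.001], [0.004, 0.002, -1.0]]
contact_force: [0.5, 0.4, -2.2]
finger_gap: 0.04
grip_force: 29.9
go [0.667  0.4399 0.0074] turn -0.7002 yaw0 7.56 n>= 10
```

```bash
python3 -m inch '[[[0.667,0.44,0,-0.7,30],[0.667,0.44,0,-0.7,30],[0.667,0.44,0,-0.7,30],[0.667,0.44,0,-0.7,30],[0.667,0.44,0,-0.7,30],[0.667,0.44,0,-0.7,30],[0.667,0.44,0,-0.7,30],[0.667,0.44,0,-0.7,30],[0.667,0.44,0,-0.7,30],[0.667,0.44,0,-0.7,30],[0.667,0.44,0,-0.7,30],[0.667,0.44,0,-0.7,30]]]'
python3 -m inch '[[[0,0,0.25,0,30],[0,0,0.25,0,30],[0,0,0.28,0,30],[0,0,0.295,0,30],[0,0,0.295,0,30],[0,0,0.295,0,30]]]'
python3 -c "
from h import *
go(.654,-.178,.031,87.8)"
```

```text
clock: 12.15
position: [0.6526, -0.1777, 0.1215]
eef_rot: [[0.041, 0.999, -0.001], [0.999, -0.041, 0.001], [0.0, -0.001, -1.0]]
contact_force: [-0.2, -0.2, -1.3]
finger_gap: 0.0401
grip_force: 29.9
clock: 12.75
position: [0.654, -0.1782, 0.0353]
eef_rot: [[0.039, 0.999, 0.002], [0.999, -0.039, -0.001], [-0.001, 0.002, -1.0]]
contact_force: [0.5, 0.1, -1.2]
finger_gap: 0.0396
grip_force: 29.9
go [0.0005 0.     0.0144] turn -0.0004 yaw0 87.75 n>= 1
```

```bash
python3 -m inch '[[[0,0,0.007,0,30],[0,0,0.014,0,30],[0,0,0.014,0,30],[0,0,0.014,0,30]]]'
python3 -m inch '[[[-0.007,0,0,0,30],[-0.013,0,0,0,30],[-0.013,0,0,0,30],[-0.013,0,0,0,30]]]' 12
python3 -m inch '[[[0,0.007,0,0,30],[0,0.012,0,0,30],[0,0.012,0,0,30],[0,0.012,0,0,30]]]'
python3 -c "
from h import *
c=cap('wrist','w6.png')"
```

```text
clock: 13.15
position: [0.6538, -0.1781, 0.031]
eef_rot: [[0.039, 0.999, 0.002], [0.999, -0.039, -0.001], [-0.001, 0.002, -1.0]]
contact_force: [-1.7, 0.5, 10.6]
finger_gap: 0.0399
grip_force: 30.0
clock: 13.55
position: [0.6538, -0.1815, 0.0309]
eef_rot: [[0.039, 0.999, 0.002], [0.999, -0.039, -0.0], [0.0, 0.002, -1.0]]
contact_force: [0.8, 4.5, 9.2]
finger_gap: 0.0399
grip_force: 12.0
clock: 13.95
position: [0.6554, -0.1816, 0.0308]
eef_rot: [[0.039, 0.999, -0.002], [0.999, -0.039, 0.0], [0.0, -0.002, -1.0]]
contact_force: [-10.6, 2.6, 17.1]
finger_gap: 0.04
grip_force: 12.0
```

```bash
python3 -m inch '[[[-0.007,-0.004,-0.005,0,30],[-0.012,-0.004,-0.005,0,30],[-0.012,-0.004,-0.005,0,30],[-0.012,-0.004,-0.005,0,30]]]'
python3 -m inch '[[[0,0,0,0,56],[0,0,0,0,56],[0,0,0,0,56],[0,0,-0.2,0,56],[0,0,-0.4,0,56],[0,0,-0.4,0,56],[0,0,-0.4,0,56]]]' 
python3 - <<'E'
from h import *
c=cap("top"); im=c["img"]; H,S,V=cv2.split(cv2.cvtColor(im,cv2.COLOR_RGB2HSV))
rects(c,(((H<8)|(H>172))&(S>150)&(V>100))|((S<60)&(V>150)),.05,"kerb",60,(222,140,375,260))
for v in [(434,105,.13,7.5)]: go(*v)
E
```

```text
clock: 14.4
position: [0.6553, -0.1837, 0.0313]
eef_rot: [[0.039, 0.999, 0.0], [0.999, -0.039, 0.002], [0.002, -0.0, -1.0]]
contact_force: [2.5, 13.4, -0.5]
finger_gap: 0.0401
grip_force: 12.0
clock: 15.1
position: [0.6571, -0.1864, 0.1553]
eef_rot: [[0.039, 0.999, 0.006], [0.999, -0.039, -0.002], [-0.002, 0.006, -1.0]]
contact_force: [-0.2, 0.3, -1.5]
finger_gap: 0.056
grip_force: 0.0
kerb [241. 233.] [[451.2, 110.2], [32.4, 39.0], 7.6]
kerb [271. 238.] [[437.6, 20.8], [67.7, 40.1], 10.0]
kerb [337. 201.] [[560.2, -178.7], [112.7, 199.1], 2.2]
kerb [333. 159.] [[675.6, -162.3], [42.9, 69.9], 74.0]
kerb [364. 143.] [[716.0, -242.7], [73.3, 29.6], 89.9]
go [ 406.9863 1429.617     3.8088] turn 0.7003 yaw0 87.75 n>= 8919
```

```bash
python3 -c "
from h import *
go(.437,.0195,.13,9.8)"
```

```text
go [ 0.6556 -0.7564  0.0733] turn 0.6803 yaw0 87.75 n>= 10
```

```bash
python3 -m inch '[[[0.656,-0.756,0,0.68,54],[0.656,-0.756,0,0.68,54],[0.656,-0.756,0,0.68,54],[0.656,-0.756,0,0.68,54],[0.656,-0.756,0,0.68,54],[0.656,-0.756,0.07,0.68,54],[0.656,-0.756,0.07,0.68,54],[0.656,-0.756,0.07,0.68,54],[0.656,-0.756,0.07,0.68,54],[0.656,-0.756,0.07,0.68,54],[0.656,-0.756,0.07,0.68,54],[0.656,-0.756,0.07,0.68,54]]]'
cat >> h.py <<'E'
def kerbs(n,z,box=None):
    c=cap(n); H,S,V=cv2.split(cv2.cvtColor(c["img"],cv2.COLOR_RGB2HSV))
    rects(c,(((H<8)|(H>172))&(S>140)&(V>120))|((S<50)&(V>165)),z,n,60 if n=="top" else 200,box)
E
python3 - <<'E'
from h import *
kerbs("top",.05,(222,140,352,200)); kerbs("wrist",.044)
E
```

```text
clock: 16.35
position: [0.436, 0.02, 0.1299]
eef_rot: [[0.985, 0.174, -0.001], [0.174, -0.985, 0.0], [-0.001, -0.0, -1.0]]
contact_force: [-0.2, 0.6, 0.0]
finger_gap: 0.0539
grip_force: 0.0
top [339. 165.] [[656.1, -179.4], [67.1, 45.1], 87.3]
wrist [276. 302.] [[341.8, 4.3], [2.3, 202.0], 10.0]
wrist [276. 298.] [[345.8, 5.0], [1.1, 201.5], 10.0]
wrist [471. 227.] [[442.7, -159.3], [75.5, 65.2], 1.9]
wrist [276. 205.] [[435.7, 20.6], [69.4, 40.5], 8.8]
wrist [182. 185.] [[434.7, 105.1], [74.9, 47.9], 6.4]
wrist [538.   9.] [[628.8, -145.7], [40.0, 14.3], 89.3]
```

```bash
python3 -m inch '[[[0,-0.002,0.35,0.01,53],[0,-0.002,0.35,0.01,53],[0,-0.002,0.35,0.01,53],[0,-0.002,0.35,0.01,53],[0,-0.002,0.35,0.01,30],[0,-0.002,0.35,0.01,30],[0,-0.002,0.35,0.01,30],[0,-0.002,0.35,0.01,30],[0,-0.002,0.35,0.01,30]]]' 30
python3 -m inch '[[[0,0,-0.33,0,30],[0,0,-0.33,0,30],[0,0,-0.33,0,30],[0,0,-0.33,0,30]]]'
python3 -c "
from h import *
go(.6575,-.108,.123,87.8)"
```

```text
clock: 17.35
position: [0.4374, 0.0206, 0.0272]
eef_rot: [[0.988, 0.151, 0.004], [0.151, -0.988, -0.0], [0.004, 0.001, -1.0]]
contact_force: [-1.3, -0.2, 13.6]
finger_gap: 0.0397
grip_force: 29.9
clock: 17.75
position: [0.4371, 0.0206, 0.1263]
eef_rot: [[0.988, 0.151, 0.005], [0.151, -0.988, -0.0], [0.005, 0.001, -1.0]]
contact_force: [-0.1, -0.3, -2.2]
finger_gap: 0.0398
grip_force: 29.9
go [0.6611 0.535  0.0147] turn -0.6902 yaw0 8.71 n>= 10
```

```bash
python3 -m inch '[[[0.67,0.533,0,-0.69,30],[0.67,0.533,0,-0.69,30],[0.67,0.533,0,-0.69,30],[0.67,0.533,0,-0.69,30],[0.67,0.533,0,-0.69,30],[0.67,0.533,0,-0.69,30],[0.67,0.533,0,-0.69,30],[0.67,0.533,0,-0.69,30],[0.67,0.533,0,-0.69,30],[0.67,0.533,0,-0.69,30],[0.67,0.533,0,-0.69,30],[0.67,0.533,0,-0.69,30]]]'
python3 -m inch '[[[0,0,0.25,0,30],[0,0,0.25,0,30],[0,0,0.28,0,30],[0,0,0.28,0,30],[0,0,0.28,0,30],[0,0,0.28,0,30]]]'
python3 -c "
from h import *
go(.657,-.1055,.0332,87.8); kerbs('wrist',.05)"
```

```text
clock: 18.95
position: [0.6587, -0.1069, 0.1238]
eef_rot: [[0.043, 0.999, -0.001], [0.999, -0.043, 0.0], [0.0, -0.001, -1.0]]
contact_force: [-0.2, -0.1, -0.7]
finger_gap: 0.0397
grip_force: 29.9
clock: 19.55
position: [0.6601, -0.1072, 0.0419]
eef_rot: [[0.039, 0.999, 0.002], [0.999, -0.039, -0.001], [-0.001, 0.003, -1.0]]
contact_force: [0.4, -0.0, -1.7]
finger_gap: 0.0399
grip_force: 29.9
go [ 0.0054 -0.0105  0.029 ] turn -0.0005 yaw0 87.74 n>= 1
wrist [276. 323.] [[657.9, -153.5], [20.8, 43.4], 87.6]
wrist [281. 232.] [[660.0, -93.8], [56.7, 43.3], 87.7]
wrist [494. 139.] [[784.2, -49.4], [63.1, 150.3], 2.4]
```

```bash
python3 -m inch '[[[0.004,-0.01,0,0,30],[0.004,-0.01,0.015,0,30],[0.004,-0.01,0.029,0,30],[0.004,-0.01,0.029,0,30],[0.004,-0.01,0.029,0,30]]]'
python3 -m inch '[[[-0.007,0.007,0,0,30],[-0.016,0.014,0,0,30],[-0.016,0.014,0,0,30],[-0.016,0.014,0,0,30]]]' 12
python3 -m inch '[[[-0.007,0,-0.005,0,30],[-0.012,0,-0.005,0,30],[-0.012,0,-0.005,0,30],[-0.012,0,-0.005,0,30]]]'
python3 -c "
from h import *
go(.6590,-.1111,.0332,87.8)"
```

```text
clock: 20.1
position: [0.6562, -0.1057, 0.0318]
eef_rot: [[0.039, 0.999, 0.0], [0.999, -0.039, -0.0], [-0.0, 0.0, -1.0]]
contact_force: [-2.5, 0.5, 8.8]
finger_gap: 0.0401
grip_force: 30.0
clock: 20.5
position: [0.6596, -0.11, 0.0316]
eef_rot: [[0.039, 0.999, -0.001], [0.999, -0.039, 0.001], [0.001, -0.001, -1.0]]
contact_force: [-4.4, 4.4, 9.4]
finger_gap: 0.0399
grip_force: 12.0
clock: 20.9
position: [0.6595, -0.1126, 0.0325]
eef_rot: [[0.039, 0.999, -0.001], [0.999, -0.039, 0.002], [0.002, -0.001, -1.0]]
contact_force: [-0.5, 12.9, -0.0]
finger_gap: 0.0401
grip_force: 12.0
go [ 0.005  -0.0018 -0.0023] turn -0.0003 yaw0 87.77 n>= 1
```

```bash

python3 -m inch '[[[0,0,0,0,56],[0,0,0,0,56],[0,0,0,0,56],[0,0,-0.2,0,56],[0,0,-0.35,0,56],[0,0,-0.35,0,56],[0,0,-0.35,0,54]]]' 
python3 - <<'E'
from h import *
go(.4347,.106,.13,6.7)
E
```

```text
clock: 21.6
position: [0.6609, -0.1147, 0.14]
eef_rot: [[0.039, 0.999, 0.004], [0.999, -0.039, -0.001], [-0.001, 0.004, -1.0]]
contact_force: [0.4, 0.1, -0.8]
finger_gap: 0.0536
grip_force: 0.0
go [ 0.7057 -0.7825  0.0298] turn 0.7073 yaw0 87.76 n>= 10
```

```bash
python3 -m inch '[[[0.706,-0.782,0,0.707,53],[0.706,-0.782,0,0.707,53],[0.706,-0.782,0,0.707,53],[0.706,-0.782,0,0.707,53],[0.706,-0.782,0,0.707,53],[0.706,-0.782,0.035,0.707,53],[0.706,-0.782,0.035,0.707,53],[0.706,-0.782,0.035,0.707,53],[0.706,-0.782,0.035,0.707,53],[0.706,-0.782,0.035,0.707,53],[0.706,-0.782,0.035,0.707,53],[0.706,-0.782,0.035,0.707,53]]]'
python3 - <<'E'
from h import *
kerbs("top",.05,(222,140,352,200)); kerbs("wrist",.044,(200,150,350,290)); go(.4347,.106,.025)
E
```

```text
clock: 22.8
position: [0.4332, 0.1064, 0.1268]
eef_rot: [[0.993, 0.12, -0.001], [0.12, -0.993, -0.0], [-0.001, 0.0, -1.0]]
contact_force: [0.3, 0.5, -0.5]
finger_gap: 0.053
grip_force: 0.0
top [329. 164.] [[658.5, -144.7], [137.6, 46.1], 86.0]
wrist [275. 221.] [[423.3, 107.6], [51.0, 40.3], 6.9]
wrist [274. 179.] [[461.0, 112.4], [21.3, 38.8], 6.9]
go [0.0041 0.0019 0.3404] turn 0 yaw0 6.87 n>= 3
```

```bash
python3 -m inch '[[[0,-0.008,0.34,0,53],[0,-0.008,0.34,0,53],[0,-0.008,0.34,0,53],[0,-0.008,0.34,0,53],[0,-0.008,0.34,0,30],[0,-0.008,0.34,0,30],[0,-0.008,0.34,0,30],[0,-0.008,0.34,0,30],[0,-0.008,0.34,0,30]]]' 30
python3 -m inch '[[[0,0,-0.33,0,30],[0,0,-0.33,0,30],[0,0,-0.33,0,30],[0,0,-0.33,0,30]]]'
python3 -c "
from h import *
go(.659,-.036,.123,87.8)"
```

```text
clock: 23.8
position: [0.4349, 0.1091, 0.0277]
eef_rot: [[0.993, 0.118, 0.004], [0.118, -0.993, 0.0], [0.004, 0.0, -1.0]]
contact_force: [-1.4, -0.4, 16.7]
finger_gap: 0.0398
grip_force: 30.0
clock: 24.2
position: [0.4345, 0.1091, 0.1267]
eef_rot: [[0.993, 0.118, 0.005], [0.118, -0.993, 0.001], [0.005, 0.0, -1.0]]
contact_force: [0.1, -0.8, -2.5]
finger_gap: 0.0397
grip_force: 30.0
go [0.6863 0.5682 0.0155] turn -0.7072 yaw0 6.76 n>= 10
```

```bash
python3 -m inch '[[[0.688,0.568,0,-0.707,30],[0.688,0.568,0,-0.707,30],[0.688,0.568,0,-0.707,30],[0.688,0.568,0,-0.707,30],[0.688,0.568,0,-0.707,30],[0.688,0.568,0,-0.707,30],[0.688,0.568,0,-0.707,30],[0.688,0.568,0,-0.707,30],[0.688,0.568,0,-0.707,30],[0.688,0.568,0,-0.707,30],[0.688,0.568,0,-0.707,30],[0.688,0.568,0,-0.707,30]]]'
python3 -c "
from h import *
print(env.get_state()['finger_gap']); go(.6585,-.036,.0337,87.8)"
```

```text
clock: 25.4
position: [0.658, -0.036, 0.1238]
eef_rot: [[0.041, 0.999, -0.001], [0.999, -0.041, 0.0], [0.0, -0.001, -1.0]]
contact_force: [0.1, 0.3, -1.5]
finger_gap: 0.0399
grip_force: 30.0
0.03991298739100398
go [-1.000e-04  2.000e-03  3.005e-01] turn -0.0015 yaw0 87.63 n>= 2
```

```bash
python3 -m inch '[[[0.002,0,0.25,0,30],[0.002,0,0.25,0,30],[0.002,0,0.28,0,30],[0.002,0,0.28,0,30],[0.002,0,0.304,0,30],[0.002,0,0.304,0,30],[0.002,0,0.304,0,30]]]'
python3 -m inch '[[[-0.007,0.006,0,0,30],[-0.014,0.012,0,0,30],[-0.014,0.012,0,0,30],[-0.014,0.012,0,0,30]]]' 12
python3 -m inch '[[[-0.007,0,-0.005,0,30],[-0.014,0,-0.005,0,30],[-0.014,0,-0.005,0,30],[-0.014,0,-0.005,0,30]]]'
python3 -c "
from h import *
go(.6617,-.0411,.0332,87.8)"
```

```text
clock: 26.1
position: [0.659, -0.0355, 0.0342]
eef_rot: [[0.039, 0.999, 0.001], [0.999, -0.039, -0.0], [-0.0, 0.001, -1.0]]
contact_force: [0.0, -0.0, -1.1]
finger_gap: 0.0396
grip_force: 30.0
clock: 26.5
position: [0.6622, -0.0398, 0.0337]
eef_rot: [[0.039, 0.999, 0.001], [0.999, -0.039, 0.0], [0.0, 0.001, -1.0]]
contact_force: [-1.4, 1.7, 4.7]
finger_gap: 0.04
grip_force: 12.0
clock: 26.9
position: [0.6618, -0.0424, 0.0347]
eef_rot: [[0.039, 0.999, 0.0], [0.999, -0.039, 0.002], [0.002, -0.0, -1.0]]
contact_force: [1.9, 14.0, -1.6]
finger_gap: 0.04
grip_force: 12.0
go [ 0.0044 -0.0007  0.0049] turn -0.0003 yaw0 87.77 n>= 1
```

```bash
python3 -m inch '[[[0.007,0.006,0.005,0,30],[0.007,0.012,0.005,0,30],[0.007,0.012,0.005,0,30]]]'
python3 -m inch '[[[0,-0.006,0,0,56],[0,-0.006,0,0,56],[0,-0.006,0,0,56],[0,-0.006,-0.2,0,56],[0,-0.006,-0.35,0,56],[0,-0.006,-0.35,0,56],[0,-0.006,-0.35,0,54]]]' 
python3 - <<'E'
from h import *
go(.439,-.168,.13,5)
E
```

```text
clock: 27.2
position: [0.6622, -0.0416, 0.033]
eef_rot: [[0.039, 0.999, -0.007], [0.999, -0.039, 0.001], [0.0, -0.007, -1.0]]
contact_force: [-17.8, 3.2, 14.1]
finger_gap: 0.04
grip_force: 12.0
clock: 27.9
position: [0.6649, -0.0422, 0.1402]
eef_rot: [[0.039, 0.999, 0.004], [0.999, -0.039, -0.001], [-0.001, 0.004, -1.0]]
contact_force: [-0.0, 0.2, -0.3]
finger_gap: 0.0542
grip_force: 0.0
go [-0.4484 -0.736   0.0315] turn 0.7222 yaw0 87.76 n>= 10
```

```bash
python3 -m inch '[[[-0.448,-0.736,0,0.72,53],[-0.448,-0.736,0,0.72,53],[-0.448,-0.736,0,0.72,53],[-0.448,-0.736,0,0.72,53],[-0.448,-0.736,0,0.72,53],[-0.448,-0.736,0.035,0.72,53],[-0.448,-0.736,0.035,0.72,53],[-0.448,-0.736,0.035,0.72,53],[-0.448,-0.736,0.035,0.72,53],[-0.448,-0.736,0.035,0.72,53],[-0.448,-0.736,0.035,0.72,53],[-0.448,-0.736,0.035,0.72,53]]]'
python3 - <<'E'
from h import *
kerbs("top",.05,(222,140,352,200)); kerbs("wrist",.044,(200,130,370,290)); go(.439,-.168,.025)
E
```

```text
clock: 29.1
position: [0.4373, -0.1674, 0.127]
eef_rot: [[0.996, 0.095, -0.001], [0.095, -0.996, 0.001], [-0.001, -0.001, -1.0]]
contact_force: [-0.6, 0.3, -0.5]
finger_gap: 0.0529
grip_force: 0.0
top [315. 163.] [[660.5, -109.5], [207.5, 46.3], 86.9]
wrist [281. 207.] [[439.9, -171.4], [69.3, 40.4], 2.0]
go [0.005  0.0023 0.3412] turn 0 yaw0 5.4 n>= 3
```

```bash
python3 -m inch '[[[0.004,0.013,0.34,0.03,53],[0.004,0.013,0.34,0.03,53],[0.004,0.013,0.34,0.03,53],[0.004,0.013,0.34,0.03,53],[0.004,0.013,0.34,0.03,30],[0.004,0.013,0.34,0.03,30],[0.004,0.013,0.34,0.03,30],[0.004,0.013,0.34,0.03,30],[0.004,0.013,0.34,0.03,30]]]' 30
python3 -m inch '[[[0,0,-0.33,0,30],[0,0,-0.33,0,30],[0,0,-0.33,0,30],[0,0,-0.33,0,30]]]'
python3 -c "
from h import *
go(.660,.036,.123,87.8)"
```

```text
clock: 30.1
position: [0.4405, -0.172, 0.028]
eef_rot: [[0.999, 0.032, 0.003], [0.032, -0.999, -0.002], [0.003, 0.002, -1.0]]
contact_force: [-1.3, -0.2, 15.0]
finger_gap: 0.04
grip_force: 30.0
clock: 30.5
position: [0.4402, -0.1718, 0.127]
eef_rot: [[0.999, 0.032, 0.004], [0.032, -0.999, -0.002], [0.004, 0.002, -1.0]]
contact_force: [0.2, 0.2, -1.6]
finger_gap: 0.0397
grip_force: 30.0
go [ 0.7544 -0.6689  0.0148] turn -0.7502 yaw0 1.84 n>= 11
```

```bash
python3 -m inch '[[[0.754,-0.669,0,-0.75,30],[0.754,-0.669,0,-0.75,30],[0.754,-0.669,0,-0.75,30],[0.754,-0.669,0,-0.75,30],[0.754,-0.669,0,-0.75,30],[0.754,-0.669,0,-0.75,30],[0.754,-0.669,0,-0.75,30],[0.754,-0.669,0,-0.75,30],[0.754,-0.669,0,-0.75,30],[0.754,-0.669,0,-0.75,30],[0.754,-0.669,0,-0.75,30],[0.754,-0.669,0,-0.75,30]]]'
python3 -c "
from h import *
print(env.get_state()['finger_gap']); go(.661,.035,.034,87.8)"
```

```text
clock: 31.7
position: [0.6585, 0.0364, 0.1241]
eef_rot: [[0.044, 0.999, -0.001], [0.999, -0.044, 0.0], [0.0, -0.001, -1.0]]
contact_force: [-0.2, -0.4, -1.7]
finger_gap: 0.0397
grip_force: 30.0
0.03966256532673665
go [-0.0044  0.0088  0.3004] turn -0.0027 yaw0 87.49 n>= 2
```

```bash
python3 -m inch '[[[-0.002,0.002,0.25,0,30],[-0.002,0.002,0.25,0,30],[-0.002,0.002,0.28,0,30],[-0.002,0.002,0.28,0,30],[-0.002,0.002,0.303,0,30],[-0.002,0.002,0.303,0,30],[-0.002,0.002,0.303,0,30]]]'
python3 -m inch '[[[-0.007,0.006,0,0,30],[-0.014,0.012,0,0,30],[-0.014,0.012,0,0,30],[-0.014,0.012,0,0,30]]]' 12
python3 -m inch '[[[-0.007,0,-0.003,0,30],[-0.016,0,-0.003,0,30],[-0.016,0,-0.003,0,30],[-0.016,0,-0.003,0,30]]]'
python3 -m inch '[[[0.006,0.006,0.003,0,30],[0.006,0.012,0.003,0,30],[0.006,0.012,0.003,0,30]]]'
python3 -c "
from h import *
go(.6644,.0288,.034,87.8)"
```

```text
clock: 32.4
position: [0.6601, 0.0358, 0.0348]
eef_rot: [[0.039, 0.999, 0.001], [0.999, -0.039, -0.0], [0.0, 0.001, -1.0]]
contact_force: [0.2, 0.6, -0.7]
finger_gap: 0.0401
grip_force: 30.0
clock: 32.8
position: [0.6633, 0.0313, 0.0341]
eef_rot: [[0.039, 0.999, 0.0], [0.999, -0.039, -0.0], [-0.0, 0.0, -1.0]]
contact_force: [0.4, -0.1, 1.2]
finger_gap: 0.0401
grip_force: 12.0
clock: 33.2
position: [0.6629, 0.0272, 0.035]
eef_rot: [[0.039, 0.999, 0.0], [0.999, -0.039, 0.001], [0.001, 0.0, -1.0]]
contact_force: [-1.1, 5.5, 1.2]
finger_gap: 0.0399
grip_force: 12.0
clock: 33.5
position: [0.6649, 0.0284, 0.0339]
eef_rot: [[0.039, 0.999, -0.003], [0.999, -0.039, 0.0], [0.0, -0.003, -1.0]]
contact_force: [-9.2, 1.1, 9.3]
finger_gap: 0.0397
grip_force: 12.0
go [ 0.0011 -0.0019 -0.0004] turn -0.0003 yaw0 87.77 n>= 1
```

```bash
python3 -m inch '[[[-0.008,-0.005,-0.003,0,30],[-0.016,-0.005,-0.003,0,30],[-0.022,-0.005,-0.003,0,30],[-0.022,-0.005,-0.003,0,30]]]' 16
python3 -m inch '[[[0,0,0,0,56],[0,0,0,0,56],[0,0,0,0,56],[0,0,-0.2,0,56],[0,0,-0.5,0,56],[0,0,-0.8,0,56],[0,0,-0.8,0,56],[0,0,-0.8,0,56]]]' 
python3 - <<'E'
from h import *
go(.58,-.11,.27,87.8)
E
```

```text
clock: 33.9
position: [0.6647, 0.0241, 0.0347]
eef_rot: [[0.039, 0.999, -0.0], [0.999, -0.039, 0.003], [0.003, -0.0, -1.0]]
contact_force: [-0.0, 20.8, -0.7]
finger_gap: 0.04
grip_force: 16.0
clock: 34.7
position: [0.665, 0.0214, 0.2782]
eef_rot: [[0.039, 0.999, 0.003], [0.999, -0.039, -0.0], [-0.0, 0.003, -1.0]]
contact_force: [1.2, 0.6, -0.1]
finger_gap: 0.0562
grip_force: 0.0
go [-0.4489 -0.2661  0.0269] turn -0.0005 yaw0 87.75 n>= 4
```

```bash
python3 -m inch '[[[-0.92,0.03,-0.07,0,56],[-0.92,0.03,-0.07,0,56],[-0.92,0.03,-0.07,0,56],[-0.92,0.03,-0.07,0,56],[-0.92,0.03,-0.07,0,56],[-0.92,0.03,-0.07,0,56],[-0.92,0.03,-0.07,0,56],[-0.92,0.03,-0.07,0,56]]]' 
python3 - <<'E'
from h import *
c=cap("wrist","w7.png"); im=c["img"]; H,S,V=cv2.split(cv2.cvtColor(im,cv2.COLOR_RGB2HSV))
print(c["o"])
rects(c,(((H<8)|(H>172))&(S>140)&(V>120)),.05,"red",60,(200,0,340,230))
rects(c,((S<50)&(V>185)),.05,"white",60,(200,0,340,230))
E
```

```text
clock: 35.5
position: [0.6627, -0.2549, 0.2955]
eef_rot: [[0.04, 0.999, -0.0], [0.999, -0.04, 0.0], [0.0, -0.0, -1.0]]
contact_force: [-0.4, -0.7, -0.6]
finger_gap: 0.056
grip_force: 0.0
[ 0.66567933 -0.17331791  0.46622853]
red [269. 144.] [[654.9, -207.6], [14.9, 40.2], 87.7]
white [269. 168.] [[653.0, -241.9], [48.6, 41.8], 88.1]
white [268. 125.] [[654.7, -181.8], [34.0, 39.8], 87.7]
white [235. 136.] [[607.7, -196.3], [109.6, 4.8], 87.8]
white [269.  68.] [[658.3, -111.7], [34.2, 40.0], 87.7]
white [269.  11.] [[661.2, -47.1], [23.5, 40.7], 87.7]
```

View pics/w7.png

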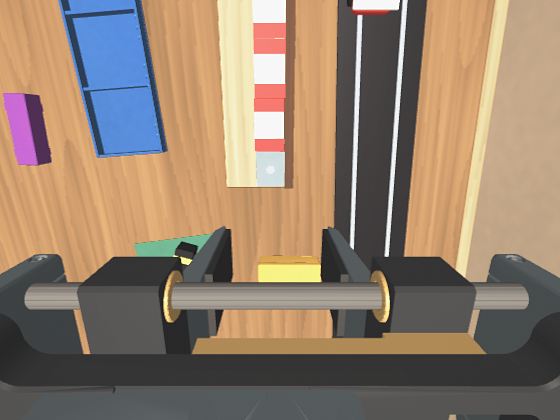

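Wrist view: the row starts at the post at (269,168), and blocks 1 and 2 are flush at (268,125) and (269,68). The marker is on the mat at (186,250). I'll move along to check the far end.

```bash
python3 -m inch '[[[0.5,0,0,0,56],[0.5,0,0,0,56],[0.5,0,0,0,56],[0.5,0,0,0,56],[0.5,0,0,0,56],[0.5,0,0,0,56]]]' 
python3 - <<'E'
from h import *
c=cap("wrist","w8.png"); im=c["img"]; H,S,V=cv2.split(cv2.cvtColor(im,cv2.COLOR_RGB2HSV))
rects(c,((S<50)&(V>185)),.05,"white",60,(200,0,340,230))
rects(c,(((H<8)|(H>172))&(S>140)&(V>120)),.05,"red",60,(200,0,340,230))
c=cap("top")
kerbs("top",.05,(222,140,352,200))
cv2.imwrite("pics/t8.png",cv2.resize(c["img"][130:200,215:385,::-1],None,fx=4.5,fy=4.5,interpolation=cv2.INTER_CUBIC))
E
```

```text
clock: 36.15
position: [0.6688, -0.1043, 0.2959]
eef_rot: [[0.038, 0.999, -0.0], [0.999, -0.038, -0.0], [-0.0, -0.0, -1.0]]
contact_force: [-0.1, -0.1, 0.1]
finger_gap: 0.0566
grip_force: 0.0
white [269. 224.] [[655.0, -173.7], [15.9, 39.0], 87.8]
white [270. 183.] [[659.0, -112.2], [33.7, 40.3], 87.8]
white [270. 133.] [[661.6, -41.9], [34.5, 40.1], 87.8]
white [269.  77.] [[664.1, 28.7], [33.6, 39.5], 87.8]
red [270. 207.] [[657.6, -146.6], [32.2, 41.4], 87.8]
red [270. 159.] [[660.7, -77.3], [33.5, 39.7], 87.8]
red [270. 105.] [[663.9, -7.0], [35.4, 40.2], 87.8]
top [278. 193.] [[573.2, -0.8], [33.6, 47.9], 73.9]
top [347. 165.] [[654.8, -197.4], [44.2, 29.3], 0.1]
top [302. 162.] [[662.5, -70.1], [44.2, 38.1], 0.4]
top [268. 160.] [[666.1, 29.1], [70.6, 45.0], 87.3]
top [290. 149.] [[701.9, -32.4], [19.9, 59.4], 76.5]
```

View pics/w8.png

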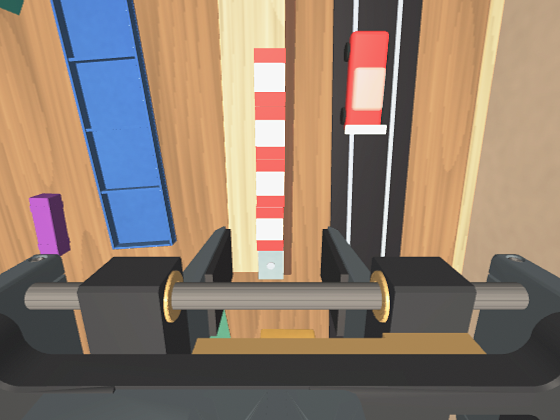

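The row is closed: four blocks at (270,77), (270,133), (270,183) and (270,224), flush and parallel to the lip. The car is undisturbed. Next is the crank.

```bash
python3 -m inch '[[[0.9,-0.35,-0.08,0,56],[0.9,-0.35,-0.08,0,56],[0.9,-0.35,-0.08,0,56],[0.9,-0.35,-0.08,0,56],[0.9,-0.35,-0.08,0,56],[0.9,-0.35,-0.08,0,56],[0.9,-0.35,-0.08,0,56],[0.9,-0.35,-0.08,0,56],[0.9,-0.35,-0.08,0,56]]]' 
python3 - <<'E'
from h import *
c=cap("wrist","w9.png"); im=c["img"]; H,S,V=cv2.split(cv2.cvtColor(im,cv2.COLOR_RGB2HSV))
print(c["o"])
B=(100,40,430,260)
rects(c,(H>45)&(H<85)&(S>90)&(V>100),.122,"green",8,B)
rects(c,((H<8)|(H>172))&(S>150)&(V>120),.122,"red",8,B)
rects(c,(S<60)&(V>150),.186,"metal",30,B)
E
```

```text
clock: 37.2
position: [0.5749, 0.1682, 0.3196]
eef_rot: [[0.04, 0.999, -0.0], [0.999, -0.04, -0.0], [-0.0, -0.0, -1.0]]
contact_force: [-0.2, -0.6, -0.6]
finger_gap: 0.056
grip_force: 0.0
[0.57782456 0.24986975 0.49026448]
green [116. 173.] [[375.5, 192.6], [15.2, 48.2], 52.4]
red [347. 239.] [[666.9, 90.2], [5.9, 7.9], 26.9]
red [409. 235.] [[751.9, 90.3], [56.2, 42.7], 87.6]
metal [415. 252.] [[727.6, 98.9], [8.6, 25.7], 87.7]
metal [342. 232.] [[645.4, 126.9], [4.7, 14.8], 42.5]
metal [342. 190.] [[644.3, 173.5], [40.2, 5.7], 88.4]
metal [331. 199.] [[632.8, 164.3], [59.6, 7.9], 87.3]
metal [297. 209.] [[596.0, 154.4], [82.2, 2.9], 86.6]
metal [407. 128.] [[707.3, 228.2], [4.3, 170.6], 0.0]
metal [369.  52.] [[671.6, 300.5], [28.7, 56.9], 87.7]
```

View pics/w9.png

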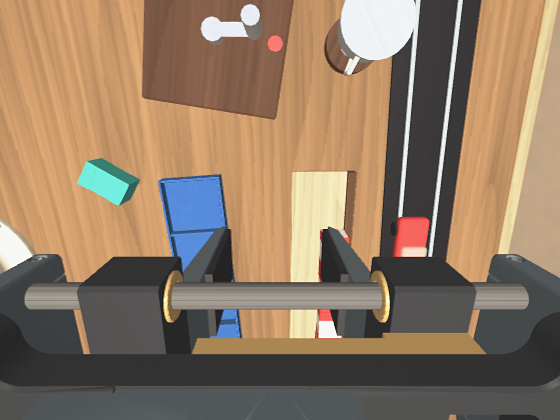

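The handle's top is at (251,14), the shaft hub at (212,29) and the red dot at (275,44).

```bash
python3 - <<'E'
from h import *
c=cap("wrist"); im=c["img"]; H,S,V=cv2.split(cv2.cvtColor(im,cv2.COLOR_RGB2HSV))
B=(190,0,300,60)
rects(c,((H<8)|(H>172))&(S>150)&(V>120),.122,"red",8,B)
for z in(.14,.186): rects(c,(S<60)&(V>175),z,"metal",30,B)
for p,z in[((251,14),.186),((212,29),.145),((275,44),.122)]: print(ray(c,p,z))
go(.555,.34,.24,-4)
E
```

```text
metal [232.  24.] [[534.1, 344.1], [63.6, 28.2], 13.3]
metal [232.  24.] [[539.9, 331.7], [55.3, 24.5], 13.3]
[0.55891467 0.34012386 0.186     ]
[0.5152528  0.34043487 0.145     ]
[0.57976199 0.32887218 0.122     ]
go [ 0.5701 -0.0898  0.2651] turn 0.7999 yaw0 87.66 n>= 11
```

```bash
python3 -m inch '[[[0.57,-0.076,0,0.78,60],[0.57,-0.076,0,0.78,60],[0.57,-0.076,0,0.78,60],[0.57,-0.076,0,0.78,60],[0.57,-0.076,0,0.78,60],[0.57,-0.076,0.3,0.78,60],[0.57,-0.076,0.3,0.78,60],[0.57,-0.076,0.3,0.78,60],[0.57,-0.076,0.3,0.78,60],[0.57,-0.076,0.3,0.78,60],[0.57,-0.076,0.3,0.78,60],[0.57,-0.076,0.3,0.78,60]]]' 
python3 - <<'E'
from h import *
c=cap("wrist","w10.png"); go(.559,.340,.15,-1.7)
E
```

```text
clock: 38.5
position: [0.559, 0.3402, 0.2296]
eef_rot: [[1.0, -0.032, -0.0], [-0.032, -1.0, -0.0], [-0.0, 0.0, -1.0]]
contact_force: [0.3, 0.3, 0.2]
finger_gap: 0.0602
grip_force: 0.0
go [0.0005 0.001  0.2654] turn 0.0012 yaw0 -1.56 n>= 2
```

View pics/w10.png

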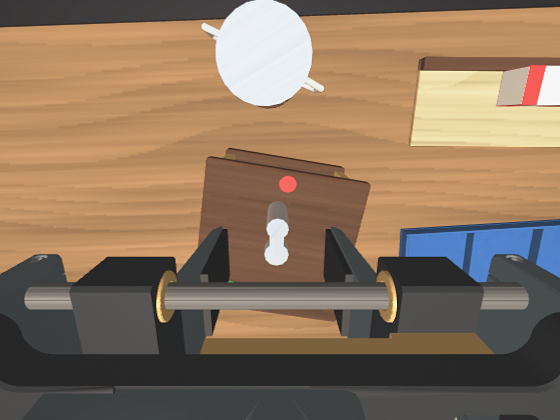

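The handle at (277,228) is centred between the fingers, with the trophy well ahead at (265,52). I'll descend and grip.

```bash
python3 -m inch '[[[0,0,0.265,0,60],[0,0,0.265,0,60],[0,0,0.265,0,60],[0,0,0.265,0,60],[0,0,0.265,0,10],[0,0,0.265,0,10],[0,0,0.265,0,10],[0,0,0.265,0,10],[0,0,0.265,0,10],[0,0,0.265,0,10]]]' 25
python3 - <<'E'
from h import *
s=env.get_state(); R=np.array(s["eef_rot"]); p=np.array(s["position"]); S=np.array([.515,.3412])
r=p[:2]-S; a0=np.arctan2(r[1],r[0]); print(np.degrees(a0),np.linalg.norm(r))
# in tool axes: crank turn th (deg): shift
for half in (69,):
  for th in np.linspace(0,half,10)[1:]:
    t=np.radians(th); w=np.array([[np.cos(t),-np.sin(t)],[np.sin(t),np.cos(t)]])@r-r
    d=R.T@np.array([*w,0])/.3; print(round(th,1),d[:2].round(3),round(-t/2,3))
print("need deg",np.degrees(np.radians(-10.7)+2.5)-np.degrees(a0))
E
```

```text
clock: 39.55
position: [0.5585, 0.3411, 0.1505]
eef_rot: [[1.0, -0.028, 0.0], [-0.028, -1.0, -0.0], [0.0, 0.0, -1.0]]
contact_force: [0.8, -1.7, 1.6]
finger_gap: 0.0173
grip_force: 25.0
-0.1561971455089565 0.0435163033532581
7.7 [-0.002 -0.019] -0.067
15.3 [-0.006 -0.038] -0.134
23.0 [-0.013 -0.056] -0.201
30.7 [-0.022 -0.073] -0.268
38.3 [-0.034 -0.089] -0.335
46.0 [-0.047 -0.103] -0.401
53.7 [-0.062 -0.115] -0.468
61.3 [-0.079 -0.125] -0.535
69.0 [-0.096 -0.133] -0.602
need deg 132.6956459282148
```

```bash
python3 -m inch '[[[-0.002,-0.019,0,-0.067,10],[-0.006,-0.038,0,-0.134,10],[-0.013,-0.056,0,-0.201,10],[-0.022,-0.073,0,-0.268,10],[-0.034,-0.089,0,-0.335,10],[-0.047,-0.103,0,-0.401,10],[-0.062,-0.115,0,-0.468,10],[-0.079,-0.125,0,-0.535,10],[-0.079,-0.125,0,-0.535,10]]]'
python3 - <<'E'
from h import *
s=env.get_state(); p=np.array(s["position"]); r=p[:2]-[.515,.3412]
print(np.degrees(np.arctan2(r[1],r[0])),np.linalg.norm(r),s["moment"])
E
```

```text
clock: 40.45
position: [0.5358, 0.3805, 0.1506]
eef_rot: [[0.5, 0.866, 0.001], [0.866, -0.5, 0.001], [0.002, 0.0, -1.0]]
contact_force: [3.1, 5.5, -2.7]
finger_gap: 0.0171
grip_force: 25.0
62.15733704357988 0.04445749693120138 [ 0.84619316 -0.31765968  0.04656167]
```

```bash
python3 -m inch '[[[-0.002,-0.019,0,-0.067,10],[-0.006,-0.038,0,-0.134,10],[-0.013,-0.056,0,-0.201,10],[-0.022,-0.073,0,-0.268,10],[-0.034,-0.089,0,-0.335,10],[-0.047,-0.103,0,-0.401,10],[-0.062,-0.115,0,-0.468,10],[-0.079,-0.125,0,-0.535,10],[-0.097,-0.134,0,-0.605,10],[-0.097,-0.134,0,-0.605,10],[-0.097,-0.134,0,-0.605,10]]]'
python3 - <<'E'
from h import *
s=env.get_state(); p=np.array(s["position"]); r=p[:2]-[.515,.3412]
print(np.degrees(np.arctan2(r[1],r[0])),np.linalg.norm(r))
E
```

```text
clock: 41.55
position: [0.4855, 0.3756, 0.1505]
eef_rot: [[-0.63, 0.776, -0.001], [0.776, 0.63, 0.002], [0.002, 0.0, -1.0]]
contact_force: [-7.3, 9.1, 2.8]
finger_gap: 0.0178
grip_force: 25.0
130.59831400805334 0.045337900868890266
```

```bash
python3 -m inch '[[[0,0,0,0,40],[0,0,0,0,60],[0,0,0,0,60],[0,0,0,0,60],[0,0,-0.2,0,60],[0,0,-0.4,0,60],[0,0,-0.5,0,60],[0,0,-0.5,0,60],[0,0,-0.5,0,60]]]'
python3 -m inch '[[[-0.7,0.3,-0.1,0,60],[-0.7,0.3,-0.1,0,60],[-0.7,0.3,-0.1,0,60],[-0.7,0.3,-0.1,0,60],[-0.7,0.3,-0.1,0,60],[-0.7,0.3,-0.1,0,60],[-0.7,0.3,-0.1,0,60]]]'
python3 - <<'E'
from h import *
for i in range(6): c=cap("top")
print(env.get_state()["position"])
a=cv2.resize(c["img"][130:260,110:450,::-1],None,fx=2.35,fy=2.35,interpolation=cv2.INTER_CUBIC); cv2.imwrite("pics/end.png",a)
E
```

```text
clock: 42.45
position: [0.4867, 0.3746, 0.3015]
eef_rot: [[-0.629, 0.777, 0.002], [0.777, 0.629, 0.001], [-0.0, 0.002, -1.0]]
contact_force: [-0.3, 0.5, -0.6]
finger_gap: 0.0601
grip_force: 0.0
clock: 43.15
position: [0.6883, 0.2675, 0.3281]
eef_rot: [[-0.629, 0.778, -0.003], [0.778, 0.629, -0.001], [0.001, -0.003, -1.0]]
contact_force: [0.2, 0.5, -1.3]
finger_gap: 0.0597
grip_force: 0.0
[0.68773185 0.26867669 0.33047895]
```

View pics/end.png

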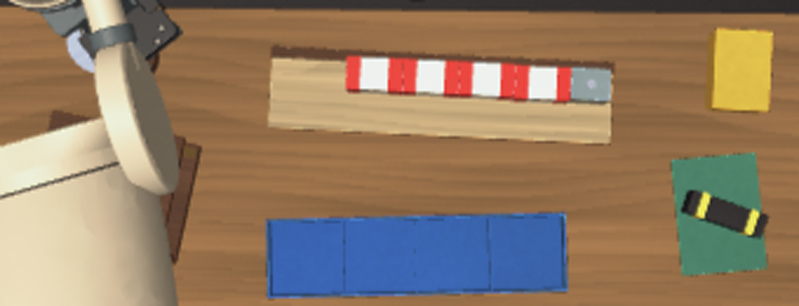

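The row is closed at (350–575, 80), the marker lies on the mat at (726,214), and the tin is in place. The arm hides the crank, so I'll withdraw to the start area and check it.

```bash
python3 -m inch '[[[0.84,-0.24,0,0,60],[0.84,-0.24,0,0,60],[0.84,-0.24,0,0,60],[0.84,-0.24,0,0,60],[0.84,-0.24,0,0,60],[0.84,-0.24,0,0,60]]]'
python3 -m inch '[[[0.84,-0.24,0.3,0,60],[0.84,-0.24,0.3,0,60],[0.84,-0.24,0.3,0,60],[0.84,-0.24,0.3,0,60],[0.84,-0.24,0.3,0,60],[0.84,-0.24,0.3,0,60],[0.84,-0.24,0.3,0,60],[0.84,-0.24,0.3,0,60]]]'
python3 - <<'E'
from h import *
c=cap("top")
im=c["img"]; H,S,V=cv2.split(cv2.cvtColor(im,cv2.COLOR_RGB2HSV))
rects(c,(S<60)&(V>150),.15,"metal",5,(120,175,190,240))
kerbs("top",.05,(222,140,352,180))
rects(c,((V<75)&(S<100)),.033,"marker",15,(390,190,442,250))
rects(c,(H>65)&(H<90)&(S>90)&(V>50),.003,"mat",200,(380,180,450,260))
cv2.imwrite("pics/end2.png",cv2.resize(im[130:255,110:450,::-1],None,fx=2.35,fy=2.35,interpolation=cv2.INTER_CUBIC))
E
```

```text
clock: 44.05
position: [0.4694, 0.4211, 0.3311]
eef_rot: [[-0.633, 0.774, -0.0], [0.774, 0.633, 0.001], [0.001, 0.0, -1.0]]
contact_force: [1.3, 0.6, 0.7]
finger_gap: 0.0596
grip_force: 0.0
clock: 44.85
position: [0.259, 0.569, 0.2404]
eef_rot: [[-0.631, 0.776, 0.0], [0.776, 0.631, -0.0], [-0.0, 0.0, -1.0]]
contact_force: [-0.9, -0.7, 0.7]
finger_gap: 0.0603
grip_force: 0.0
metal [133. 220.] [[487.7, 389.0], [13.4, 16.2], 0.5]
metal [148. 213.] [[505.9, 347.9], [23.0, 47.3], 49.3]
top [304. 162.] [[661.9, -74.3], [277.7, 46.5], 87.2]
marker [433. 226.] [[480.7, -455.4], [8.1, 29.1], 67.9]
marker [419. 221.] [[495.5, -414.3], [48.4, 30.6], 70.4]
marker [404. 216.] [[510.3, -369.5], [14.8, 28.1], 71.4]
mat [414. 220.] [[496.5, -413.1], [145.1, 106.2], 5.5]
```

View pics/end2.png

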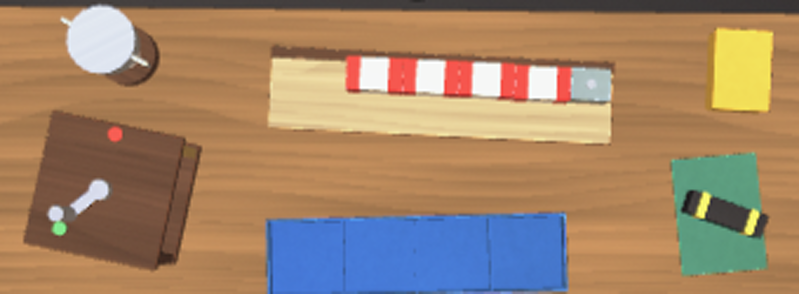

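The crank arm points at the green dot (handle (57,214), dot (60,228)). The row is closed, 278 mm long as measured. The marker is centred on the mat, and the trophy and tin have not moved. Everything is done, so I'll hand in.

```bash
python3 -c "
from rig import env
print(env.hand_in())"
```

```text
the job is handed in; nothing more can be done
None
```

The job is handed in: all four kerb blocks are in a closed row against the post and lip, the marker lies flat on the mat, and the crank is at the green mark; the hand-in returned no verdict.

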